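# Log three charged batteries on the stroke counter

## Task

Three batteries have just come off the charger: log them on the bench counter whose lever has the red pad. Press that lever all the way down and let it spring fully back up, three times, no more and no fewer. Leave the lever with the blue pad alone.

Things in the scene. Friction and masses are not known exactly. Their poses are not given: they have to be found in the camera images.
- red_pad (a point): Centre of the top of the red press pad (36 mm along the lever, 46 across, 12 thick), at rest 112 mm above the bench. Pushed straight down with shut fingers it sinks 63 mm to a hard stop, shifting under 6 mm sideways: 3 N at first, up to 8 N low down. Let go, it springs up within 0.5 s. Frame turns with the lever: at rest z up, x level from the pad to its counter, y along the axle.
- red_lever (a joint): Turn (rad) of the red-padded lever: 0 at rest, sloping up 14.5 degrees to the pad; 0.506 fully down. Beyond 0.45 is a full stroke, below 0.06 is back up. Axle level, 75 mm above the bench, 125 mm from the pad. The counter is a grey steel housing 130 x 100 mm, 135 mm high, screwed down; it begins 60 mm behind the pad's centre, its lever side roughly to the robot.
- red_wheel (a joint): Turn (rad) of the red counter's white drum, seen from above with black rim marks; within 0.05 of 0 at the start. A pawl on the lever drives it: each full stroke takes it one step of 0.419 (24 degrees) on, to 0.42, 0.84, 1.26 and so on. It moves as the lever goes down and stays put as the lever comes up; the lever cannot wind it back.
- blue_pad (a point): Centre of the top of the blue press pad of the other counter, the same in all but colour (sizes, axes as for the red pad). Not to be pressed. The two counters stand 0.25 to 0.48 m apart, either one on the left; their places and yaw vary.
Mind the look-alikes: they are no part of the job. Leave any orange or turquoise look-alike of the part that bears red_pad alone.

How it is judged:
By the outcome, as a careful person would: the job done as asked, in the order asked, and still so for the second after the job is handed in, with the robot touching nothing.
It also fails if it takes over 38 s, if anything falls off the work surface, if the arm or the gripper's body presses on something with over 40 N, if the wrist force passes 120 N, or if a joint passes its speed limit or range.

## Robot

A 7-joint arm with a two-finger parallel gripper is mounted at the origin on the work surface. World frame = base frame: x ahead of the robot, y to its left, z up, the work surface at z = 0. Lengths are in m, angles in rad, forces in N, time in s.
With the tool pointing down it reaches from about 0.4 to 0.85 m from the base axis. Payload 4.5 kg.
Tool frame: the origin (TCP) lies on the centre line of the jaws, within the pads' length; the fingertips stand 25 mm ahead of it and the grasp point (between the pads) lies 6 mm ahead of it; z points along the fingers, y is the direction in which the jaws open and shut (so a half turn about z gives the same grasp; the last joint's range is limited). The gripper opens to 88 mm and grips with 3 to 60 N. Pads are 18 mm wide; open, the fingers measure 123 mm over their backs; the gripper's body (75 mm by 187 mm) begins 45 mm behind the grasp point.
Start: joints at [-1.234, 0.689, -0.195, 1.565, 0.157, 0.902, -0.215], TCP at [0.186, 0.597, 0.264] pointing down, gripper open.
Joint ranges: [-3.01, 3.01], [-0.46, 2.08], [-1.47, 1.51], [0.13, 2.56], [-1, 4.14], [0.04, 2.09], [-2.66, 2.66]. Speed limits (rad/s): [2.57, 2.57, 3.14, 3.14, 3.14, 3.14, 3.14].

## Interface

Orientations are given as a unit quaternion [x, y, z, w].
In Python, from station import robot gives the robot as it stands. The module is installed in compiled form; this text tells all that it offers.
- The arm moves only by the tool move_arm, never from a script. Its argument "targets" is a list of rows, each a list of 5 numbers: the shift along the tool's x, y, z in cm, then the turn about the tool's z in rad, then the closure, from 0 (fully open) to 1 (shut). In form: [[dx, dy, dz, twist, hand], ...]. A call has 1 to 5 rows; each row is the pose to reach, as a shift and turn from the pose measured when the call began, along the tool's axes at that moment; what a row does not reach only later rows make up. A row lasts 1/8 s, in which the tool goes at most 62.5 mm and 10.7 degrees, less where a joint would pass 70% of its speed; a pose out of reach is approached as far as the arm can. A call with a gripper value outside its range is refused whole. The fingers move at their own pace and stop on an object; "force" is the grip in N (left out, the last holds). Time passes only in rows, so rows that repeat a pose let the fingers close. It gives the time, the measured TCP pose, the force and the opening at its end, in the units of the state.
- robot.sense(): the state, without advancing time (a new reading comes with each control period).
- robot.capture(name): name is "scene" or "side" or "wrist"; returns the picture (480x640x3 uint8, blue, green, red); there is no depth.
- robot.camera_model(name): a dict with "fx", "fy", "cx", "cy" (pixels), "R" (3x3) and "t" (3): a world point X has camera coordinates R X + t; the wrist camera has in their place "tool_from_camera" (4x4, takes a point from camera to tool coordinates, whose origin is the TCP and whose axes are the flange's). Camera axes: x right, y down, z forward; pixel columns grow to the right and rows downward; lengths in m; the calibration is good to about 2 mm. A picture is of the moment at which its call begins: read the wrist's pose just before it. camera_model takes no time and is no camera call.
- robot.finish_job(): hands the job in, once; it reports no verdict.
The state is a dict: "t": time; "q": joint angles; "qd": joint speeds; "effort": joint torques, N m; "tool_pos": TCP position; "tool_rot": TCP orientation; "wrist_force": force on the tool from outside, world axes, zero at the start; "wrist_torque": the same for the moment, N m; "width": finger opening in m.
Only numpy, scipy, OpenCV 4.12 (cv2) and the standard library are available. Lean on these libraries where they do the work, as an engineer would, in place of code of your own. Each camera call takes 0.05 s, during which the arm holds its last target. There are 200 camera calls.

## Working session

There is one attempt and no reset: what is moved stays moved. The work goes in short steps, Python scripts to look and compute and a tool call to move; the robot and the scene stay as the last step left them, time stands still between calls to the robot, and variables do not carry over. Pictures are saved under pics/ and viewed, about 8 in all and at most 12, crops included, and the job is handed in when it is done.

Besides the shell and the picture viewer there is one more tool, called after "Request:" as name(argument=value, ...) on one line, values as JSON. move_arm: Moves the arm, as the interface text tells. Its arguments: {"type":"object","properties":{"targets":{"type":"array"},"force":{"type":"number"}},"required":["targets"]}

```bash
mkdir -p pics; python3 - <<'E'
from station import robot
import cv2,numpy as np
s=robot.sense();print(s)
a=robot.capture("scene");b=robot.capture("side")
cv2.imwrite("pics/scene.png",a);cv2.imwrite("pics/side.png",b)
for n in("scene","side","wrist"):print(n,robot.camera_model(n))
E
```

```text
{'t': 0.0, 'q': array([-1.23421072,  0.68994873, -0.19451113,  1.5663357 ,  0.15730224,
        0.90248883, -0.2150959 ]), 'qd': array([-0.00105203, -0.00070467,  0.00077924,  0.00251878,  0.00064932,
        0.00068124,  0.00014119]), 'effort': array([-2.07128014e-04, -5.27560794e+01, -1.26670852e+00, -1.53429455e+01,
       -5.25585737e-02,  6.48506146e-03,  1.70239441e-04]), 'tool_pos': array([0.18623594, 0.59600208, 0.26293414]), 'tool_rot': array([ 1.50772255e-01,  9.88568119e-01, -8.92035284e-04, -6.75073667e-05]), 'wrist_force': array([-0.2217309 ,  0.40024184,  0.76833131]), 'wrist_torque': array([ 0.01615002, -0.00184328,  0.02877966]), 'width': 0.0880309610901341}
scene {'fx': 589.0787394201484, 'fy': 589.0787394201484, 'cx': 319.4118189561375, 'cy': 241.70616224933642, 'R': array([[ 0.62180038,  0.78302084, -0.01557761],
       [ 0.66526771, -0.53857862, -0.51706088],
       [-0.41325921,  0.31114537, -0.85580686]]), 't': array([-0.39638106, -0.38125461,  1.31700443])}
side {'fx': 510.837387264058, 'fy': 510.837387264058, 'cx': 324.70396375393034, 'cy': 239.25833118059205, 'R': array([[ 7.09550931e-01, -7.04654058e-01,  3.66226475e-04],
       [-4.30894146e-01, -4.34299685e-01, -7.91020871e-01],
       [ 5.57555119e-01,  5.61111791e-01, -6.11789054e-01]]), 't': array([-0.44718242,  0.35044291,  0.61165724])}
wrist {'fx': 331.355042381898, 'fy': 331.355042381898, 'cx': 314.16293629175635, 'cy': 239.1485892767624, 'tool_from_camera': array([[ 3.79138443e-04, -9.52347563e-01, -3.05014712e-01,
         7.94971565e-02],
       [ 9.99999921e-01,  3.24383169e-04,  2.30195099e-04,
        -9.74133827e-05],
       [-1.20284102e-04, -3.05014775e-01,  9.52347611e-01,
        -1.20598027e-01],
       [ 0.00000000e+00,  0.00000000e+00,  0.00000000e+00,
         1.00000000e+00]])}
```

View pics/scene.png

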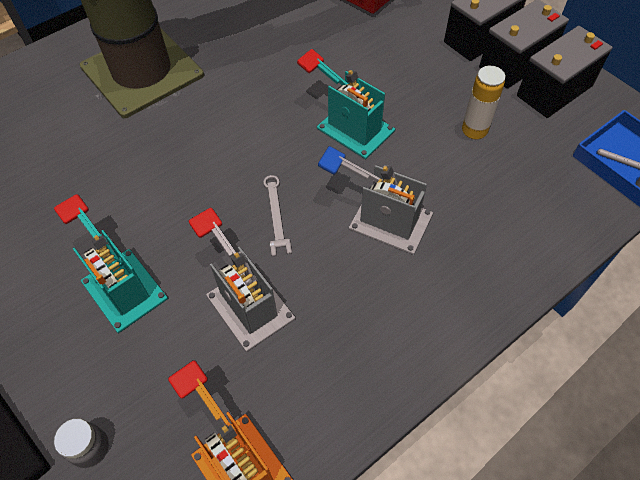

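View pics/side.png

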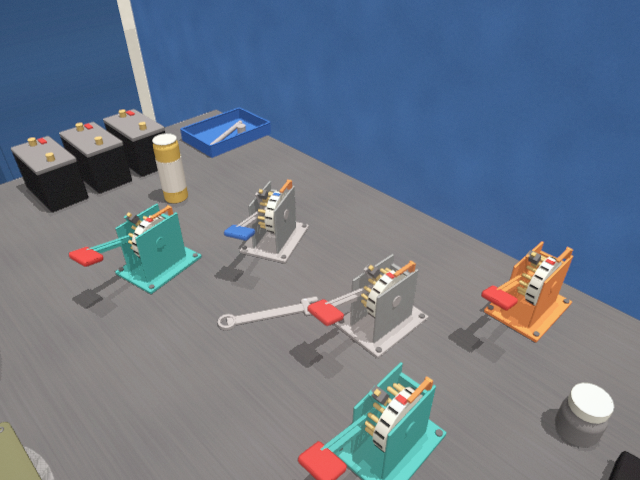

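```bash
cat >h.py <<'E'
import cv2,numpy as np
from station import robot
from scipy.spatial.transform import Rotation as Ro
def cam(n,s=None):
    m=robot.camera_model(n)
    if n!="wrist": return m,m["R"].T,-m["R"].T@m["t"]
    T=m["tool_from_camera"];W=Ro.from_quat(s["tool_rot"]).as_matrix()
    return m,W@T[:3,:3],s["tool_pos"]+W@T[:3,3]
def ray(n,u,v,s=None):
    m,A,c=cam(n,s);d=A@np.array([(u-m["cx"])/m["fx"],(v-m["cy"])/m["fy"],1]);return c,d/np.linalg.norm(d)
def plane(n,u,v,z,s=None):
    c,d=ray(n,u,v,s);return c+d*(z-c[2])/d[2]
def blobs(im,lo,hi,amin=150):
    h=cv2.cvtColor(im,cv2.COLOR_BGR2HSV);h[...,0]=(h[...,0].astype(int)+20)%180
    k,l,st,ce=cv2.connectedComponentsWithStats(cv2.inRange(h,lo,hi))
    return [(ce[i].round(1),st[i,4],l==i) for i in range(1,k) if st[i,4]>=amin]
def two(p,q):
    (a,d),(b,e)=p,q;t=np.linalg.lstsq(np.c_[d,-e],b-a,rcond=None)[0];P,Q=a+d*t[0],b+e*t[1]
    return (P+Q)/2,np.linalg.norm(P-Q)
E
python3 - <<'E'
from h import *
np.set_printoptions(precision=4,suppress=True)
a=cv2.imread("pics/scene.png");b=cv2.imread("pics/side.png")
red=((10,150,110),(30,255,255))
B={}
for n,i in(("scene",a),("side",b)):
    for c,A,m in blobs(i,*red):print(n,c,A,plane(n,*c,.108))
    B[n]=blobs(i,*red)
f=lambda n,p:min(B[n],key=lambda r:np.hypot(*(r[0]-p)))[0]
print(two(ray("scene",*f("scene",(205,222))),ray("side",*f("side",(325,313)))))
# base plate corners of the grey red counter (scene), z~0.006
for p in((208,295),(248,347),(294,316),(255,262)):print(p,plane("scene",*p,.006))
# pad top from brightest top face: corner quad
m=min(B["scene"],key=lambda r:np.hypot(*(r[0]-(205,222))))[2]
print(cv2.minAreaRect(np.argwhere(m)[:,::-1].astype(np.float32)))
v=np.hstack([cv2.resize(a[190:360,170:330],None,fx=2.4,fy=2.4),cv2.resize(b[240:360,280:440],None,fx=2.4,fy=2.4,).copy() if 0 else cv2.resize(b[230:400,290:450],None,fx=2.4,fy=2.4)])
cv2.imwrite("pics/c1.png",v)
E
```

```text
scene [309.6  60. ] 322 [0.3074 0.2394 0.108 ]
scene [ 70. 208.] 525 [ 0.3331 -0.2944  0.108 ]
scene [204.4 221.7] 536 [ 0.5001 -0.1323  0.108 ]
scene [186.8 378.7] 801 [ 0.7101 -0.2967  0.108 ]
side [ 85.6 256.3] 398 [0.307  0.2402 0.108 ]
side [500.  297.7] 520 [ 0.7092 -0.2974  0.108 ]
side [325.2 312.2] 515 [ 0.4998 -0.1323  0.108 ]
side [321.5 462.8] 1124 [ 0.3341 -0.2931  0.108 ]
(array([ 0.4999, -0.1322,  0.1078]), np.float64(6.775831788958823e-05))
(208, 295) [ 0.5642 -0.1881  0.006 ]
(248, 347) [ 0.6858 -0.1884  0.006 ]
(294, 316) [ 0.6892 -0.0959  0.006 ]
(255, 262) [ 0.5619 -0.0869  0.006 ]
((204.82354736328125, 221.7058868408203), (20.236833572387695, 28.468765258789062), 59.03623962402344)
```

View pics/c1.png

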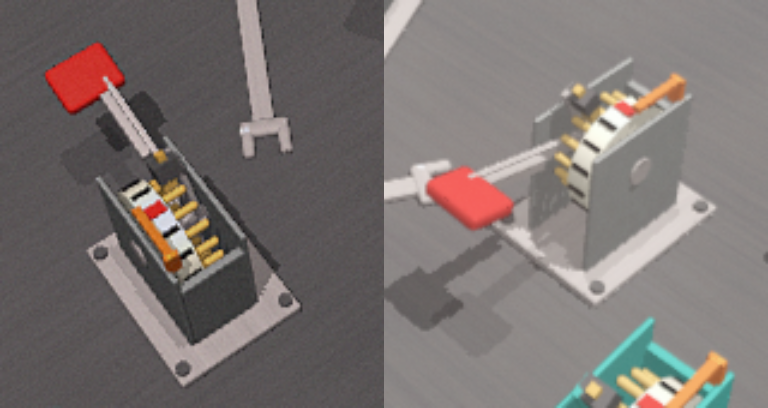

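```bash
python3 - <<'E'
from h import *
np.set_printoptions(precision=4,suppress=True)
for p in((82,287),(119,330),(167,296)):print("turq base",plane("scene",*p,.006))
s=robot.sense();W=Ro.from_quat(s["tool_rot"]).as_matrix()
print(W)
for yaw in(-.03,-.06):
    d=np.array([np.cos(yaw),np.sin(yaw),0]);print("twist",np.arctan2(*(W.T@-d)[[1,0]]))
P=np.array([.500,-.132,.20])-.004*np.array([1,-.05,0])
print("shift cm",W.T@(P-s["tool_pos"])*100)
E
```

```text
turq base [ 0.412  -0.3521  0.006 ]
turq base [ 0.5251 -0.3403  0.006 ]
turq base [ 0.5211 -0.2446  0.006 ]
[[-0.9545  0.2981 -0.0004]
 [ 0.2981  0.9545 -0.0016]
 [-0.0001 -0.0016 -1.    ]]
twist -0.2727203509271616
twist -0.24272038820810343
shift cm [-51.265  -60.2326   6.4043]
```

Request:
move_arm(targets=[[-4.1,-3.3,0,0,1],[-8.2,-6.6,0,0,1],[-12.3,-9.9,0,0,1],[-16.4,-13.2,0,0,1],[-20.5,-16.5,0,0,1]], force=20)

```text
t: 0.72
tool_pos: [0.3335, 0.3758, 0.2631]
tool_rot: [0.151, 0.989, -0.001, -0.0]
wrist_force: [1.3, -1.2, 0.0]
width: 0.0404
```

Request:
move_arm(targets=[[-4.1,-3.3,0,0,1],[-8.2,-6.6,0,0,1],[-12.3,-9.9,0,0,1],[-16.4,-13.2,0,0,1],[-16.4,-13.2,0,0,1]])

```text
t: 1.35
tool_pos: [0.4529, 0.196, 0.263]
tool_rot: [0.155, 0.988, -0.002, 0.0]
wrist_force: [-0.5, 1.3, -0.9]
width: 0.0001
```

Request:
move_arm(targets=[[-2.2,-4.6,0,-0.05,1],[-4.4,-9.2,0,-0.1,1],[-6.6,-13.8,0,-0.15,1],[-8.8,-18.4,0,-0.2,1],[-11.0,-23,0,-0.27,1]])

```text
t: 1.98
tool_pos: [0.487, -0.0569, 0.2641]
tool_rot: [0.019, 1.0, -0.002, -0.0]
wrist_force: [0.9, -0.8, -0.1]
width: 0.0007
```

```bash
python3 - <<'E'
from h import *
np.set_printoptions(precision=4,suppress=True)
s=robot.sense();W=Ro.from_quat(s["tool_rot"]).as_matrix()
im=robot.capture("wrist");cv2.imwrite("pics/w1.png",im)
print(s["tool_pos"],W[:,0])
for c,A,m in blobs(im,(10,150,110),(30,255,255)):print(c,A,plane("wrist",*c,.110,s))
print(W.T@(np.array([.496,-.132,.16])-s["tool_pos"])*100)
E
```

```text
[ 0.487  -0.0569  0.2641] [-0.9993  0.0378  0.0001]
[ 9.1 47.7] 565 [ 0.3393 -0.277   0.11  ]
[227.3 246.6] 1602 [ 0.4996 -0.1343  0.11  ]
[ 97.  427.3] 317 [ 0.6979 -0.2974  0.11  ]
[-1.1813 -7.4286 10.4443]
```

View pics/w1.png

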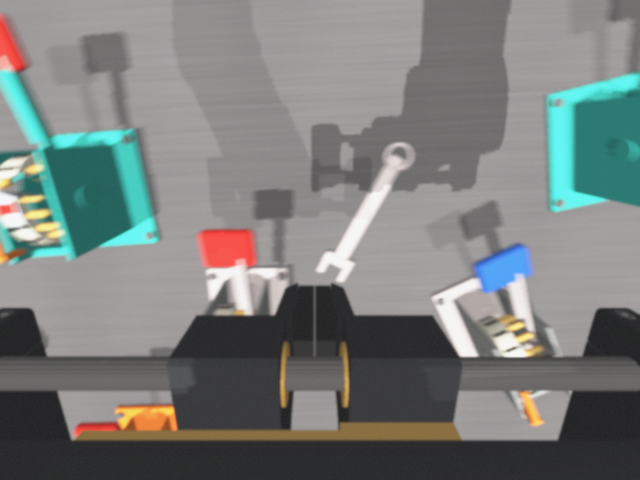

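Request:
move_arm(targets=[[-0.6,-4,0,0,1],[-0.9,-7.5,2,0,1],[-0.9,-7.5,6,0,1],[-0.9,-7.5,9,0,1],[-0.9,-7.5,9.5,0,1]])

```text
t: 2.65
tool_pos: [0.4915, -0.141, 0.1679]
tool_rot: [0.023, 1.0, -0.005, -0.002]
wrist_force: [-1.0, -0.4, 0.2]
width: 0.0006
```

```bash
python3 - <<'E'
from h import *
s=robot.sense();print(s["t"],s["tool_pos"],s["wrist_force"],s["width"])
a=robot.capture("scene");b=robot.capture("side")
cv2.imwrite("pics/c2.png",np.hstack([cv2.resize(a[150:330,130:310],None,fx=2.2,fy=2.2),cv2.resize(b[220:400,260:440],None,fx=2.2,fy=2.2)]))
E
```

```text
2.65 [ 0.49146408 -0.141024    0.16792599] [-1.03309398 -0.38057768  0.16729348] 0.0006117177426523903
```

View pics/c2.png

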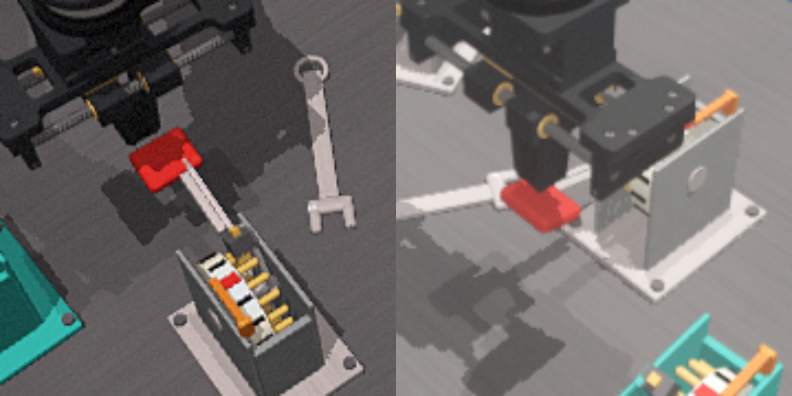

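Request:
move_arm(targets=[[-0.4,0.8,0.4,0,1],[-0.4,0.8,0.4,0,1]])

```text
t: 3.0
tool_pos: [0.4982, -0.1322, 0.1662]
tool_rot: [0.022, 1.0, -0.005, 0.0]
wrist_force: [-0.7, -0.9, -0.2]
width: 0.0001
```

Request:
move_arm(targets=[[0.2,0,2.5,0,1],[0.2,0,4.5,0,1],[0.2,0,6.5,0,1],[0.2,0,8.2,0,1],[0.2,0,8.2,0,1]])

```text
t: 3.62
tool_pos: [0.4962, -0.1326, 0.0842]
tool_rot: [0.022, 1.0, -0.005, 0.0]
wrist_force: [-2.1, 0.1, 2.8]
width: 0.0005
```

Request:
move_arm(targets=[[0,0,0.5,0,1],[0,0,1.0,0,1],[0,0,1.1,0,1],[0,0,1.1,0,1]])

```text
t: 4.12
tool_pos: [0.4975, -0.1327, 0.0755]
tool_rot: [0.022, 1.0, -0.005, 0.002]
wrist_force: [-2.8, 1.2, 16.6]
width: 0.0009
```

```bash
python3 - <<'E'
from h import *
s=robot.sense();print(s["t"],s["tool_pos"],s["wrist_force"],s["width"])
a=robot.capture("scene");b=robot.capture("side")
cv2.imwrite("pics/c3.png",np.hstack([cv2.resize(a[150:330,130:310],None,fx=2.2,fy=2.2),cv2.resize(b[220:400,260:440],None,fx=2.2,fy=2.2)]))
E
```

```text
4.125 [ 0.49753463 -0.13268138  0.07547741] [-2.78022342  1.17059085 16.60075036] 0.0008821964673676611
```

View pics/c3.png

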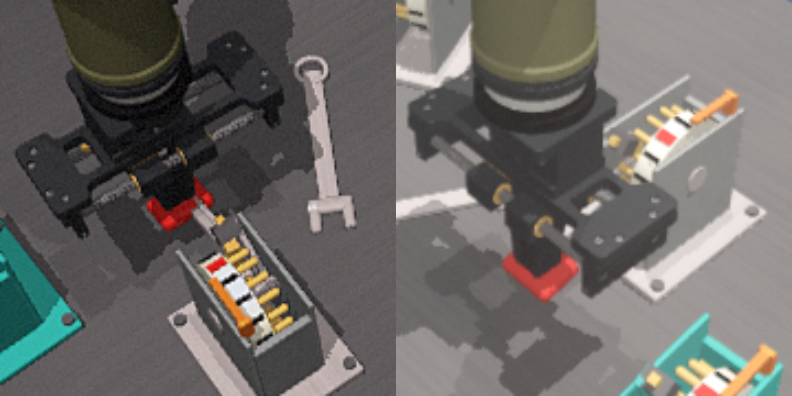

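At the hard stop (16.6 N), and the drum's red mark has moved on. Next: release, let the lever spring up, and check.

Request:
move_arm(targets=[[0,0,-3,0,1],[0,0,-6,0,1],[0,0,-8.5,0,1],[0,0,-8.5,0,1],[0,0,-8.5,0,1]])

```text
t: 4.85
tool_pos: [0.497, -0.132, 0.1602]
tool_rot: [0.022, 1.0, -0.005, 0.002]
wrist_force: [0.5, -0.1, -0.5]
width: 0.0004
```

Request:
move_arm(targets=[[0,0,0,0,1],[0,0,0,0,1],[0,0,0,0,1]])

```text
t: 5.22
tool_pos: [0.4968, -0.1319, 0.1597]
tool_rot: [0.022, 1.0, -0.005, 0.002]
wrist_force: [-0.0, 0.3, 0.1]
width: 0.0006
```

```bash
python3 - <<'E'
from h import *
s=robot.sense();print(s["t"],s["tool_pos"],s["wrist_force"],s["width"])
a=robot.capture("scene");b=robot.capture("side")
cv2.imwrite("pics/c4.png",np.hstack([cv2.resize(a[150:330,130:310],None,fx=2.2,fy=2.2),cv2.resize(b[220:400,260:440],None,fx=2.2,fy=2.2)]))
E
```

```text
5.225 [ 0.49680717 -0.13185905  0.15974331] [-0.00192164  0.27831914  0.0560172 ] 0.0006419117186879722
```

View pics/c4.png

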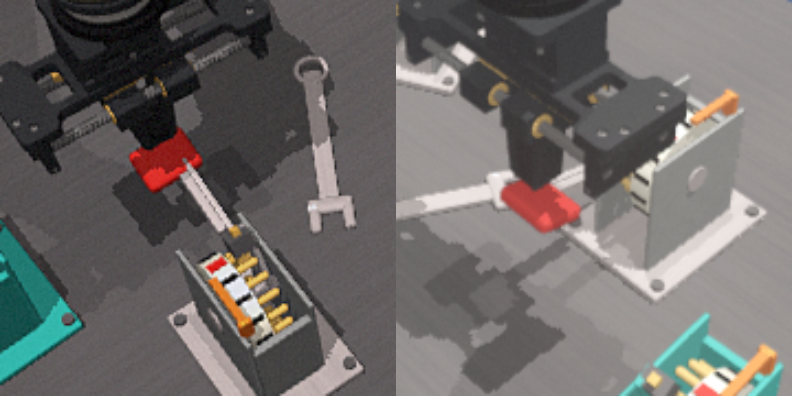

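Stroke one worked: the lever is back up and the drum has kept its step. Second stroke.

Request:
move_arm(targets=[[0,0,2.5,0,1],[0,0,4.5,0,1],[0,0,6.5,0,1],[0,0,8.0,0,1],[0,0,8.4,0,1]])

```text
t: 5.95
tool_pos: [0.4979, -0.1326, 0.0758]
tool_rot: [0.021, 1.0, -0.005, 0.002]
wrist_force: [-2.0, 1.3, 15.1]
width: 0.0006
```

Request:
move_arm(targets=[[0,0,0.2,0,1],[0,0,0.2,0,1],[0,0,0.2,0,1]])

```text
t: 6.32
tool_pos: [0.498, -0.1326, 0.0756]
tool_rot: [0.021, 1.0, -0.005, 0.003]
wrist_force: [-3.6, 0.8, 17.0]
width: 0.0001
```

Request:
move_arm(targets=[[0,0,-3,0,1],[0,0,-6,0,1],[0,0,-8.5,0,1],[0,0,-8.5,0,1],[0,0,-8.5,0,1]])

```text
t: 6.95
tool_pos: [0.4972, -0.1317, 0.1601]
tool_rot: [0.021, 1.0, -0.005, 0.002]
wrist_force: [-0.5, 0.4, -0.8]
width: 0.0007
```

Request:
move_arm(targets=[[0,0,0,0,1],[0,0,0,0,1],[0,0,0,0,1]])

```text
t: 7.32
tool_pos: [0.497, -0.1317, 0.1597]
tool_rot: [0.021, 1.0, -0.005, 0.002]
wrist_force: [-0.1, 0.1, -0.3]
width: 0.0006
```

```bash
python3 - <<'E'
from h import *
s=robot.sense();print(s["t"],s["tool_pos"],s["wrist_force"],s["width"])
a=robot.capture("scene");b=robot.capture("side")
cv2.imwrite("pics/c5.png",np.hstack([cv2.resize(a[150:330,130:310],None,fx=2.2,fy=2.2),cv2.resize(b[220:400,260:440],None,fx=2.2,fy=2.2)]))
E
```

```text
7.325 [ 0.49702797 -0.1316775   0.159664  ] [-0.13592339  0.08529275 -0.30285228] 0.0006310879291916491
```

View pics/c5.png

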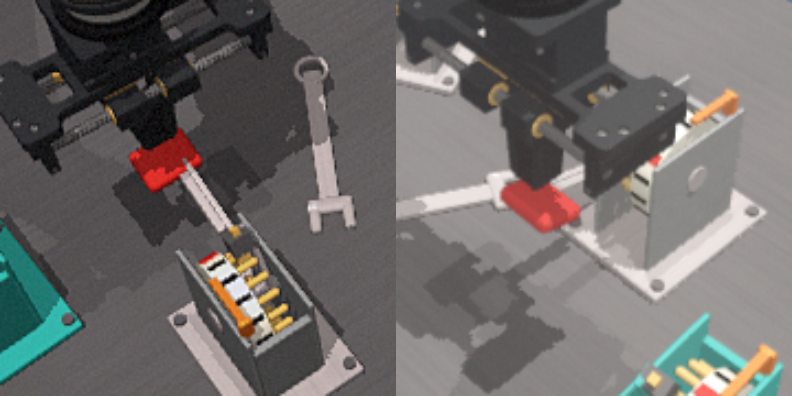

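The red mark has moved on one more step (two in all) and the lever is up. Third stroke.

Request:
move_arm(targets=[[0,0,2.5,0,1],[0,0,4.5,0,1],[0,0,6.5,0,1],[0,0,8.0,0,1],[0,0,8.4,0,1]])

```text
t: 8.05
tool_pos: [0.4982, -0.1324, 0.0757]
tool_rot: [0.021, 1.0, -0.005, 0.003]
wrist_force: [-1.5, 1.3, 16.8]
width: 0.0006
```

Request:
move_arm(targets=[[0,0,0.2,0,1],[0,0,0.2,0,1],[0,0,0.2,0,1]])

```text
t: 8.43
tool_pos: [0.4983, -0.1324, 0.0756]
tool_rot: [0.021, 1.0, -0.006, 0.003]
wrist_force: [-4.1, 1.1, 17.8]
width: 0.001
```

Request:
move_arm(targets=[[0,0,-3,0,1],[0,0,-6,0,1],[0,0,-9,0,1],[0,0,-13,0,1],[0,0,-17,0,1]])

```text
t: 9.05
tool_pos: [0.497, -0.1306, 0.247]
tool_rot: [0.021, 1.0, -0.006, 0.003]
wrist_force: [-0.5, 0.3, -0.2]
width: 0.0005
```

Request:
move_arm(targets=[[3,0,-3,0,1],[6,0,-4,0,1],[8,0,-4,0,1],[8,0,-4,0,1],[8,0,-4,0,1]])

```text
t: 9.68
tool_pos: [0.418, -0.1267, 0.2866]
tool_rot: [0.021, 1.0, -0.006, 0.004]
wrist_force: [0.6, 0.2, 0.2]
width: 0.0004
```

```bash
python3 - <<'E'
from h import *
s=robot.sense();print(s["t"],s["tool_pos"],s["wrist_force"],abs(s["qd"]).max())
a=robot.capture("scene");b=robot.capture("side")
cv2.imwrite("pics/c6.png",np.hstack([cv2.resize(a[150:330,130:310],None,fx=2.2,fy=2.2),cv2.resize(b[220:400,260:440],None,fx=2.2,fy=2.2)]))
E
```

```text
9.675 [ 0.41802139 -0.12670283  0.286632  ] [0.6103789  0.20514345 0.16642917] 0.010776614086475357
```

View pics/c6.png

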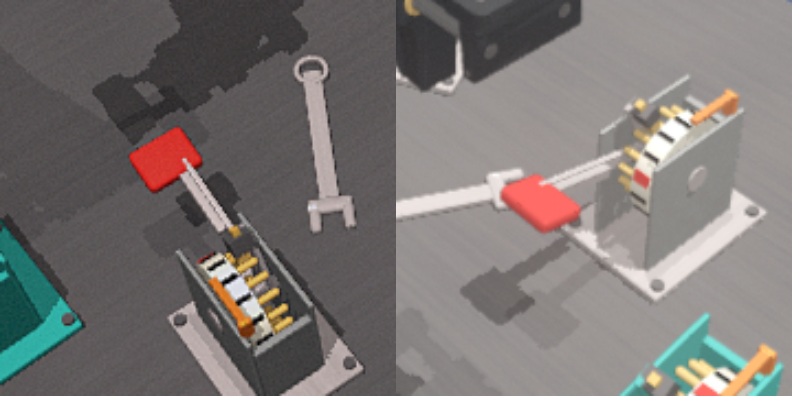

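```bash
python3 -c "
from station import robot
print(robot.finish_job())"
```

```text
the job is handed in; nothing more can be done
None
```

I pressed the red-pad lever on the grey counter all the way down three times, let it spring fully back up each time, and handed the job in at about 9.7 s.

- **Strokes:** each one reached the hard stop, with the tool about 84 mm below its waiting height and 15–18 N at the wrist.
- **Drum:** pictures after each stroke showed its red mark move one step on and stay there, three steps in all. I judged the steps by eye and did not measure the drum's angle.
- **Final state:** the last picture shows the lever back up at rest. The arm was clear, with wrist force near zero.
- **Other counters:** I made no move toward the blue lever or the orange and turquoise look-alikes, but took no final picture of them.

No checks failed or disagreed. On the first approach the tool was about 9 mm off to the side above the pad when that move ended; I corrected this before pressing.

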